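# Nest three plaster sieves on one hook

### The job

Move the three sieve pans from their drying pegs onto the big hook so that they nest: the large one first, then the medium, then the small, all hanging freely. As you hang each one, press it back along the prong until the spring pad at the root firmly stops it or the sieves behind it (a push of about 10 N, held for half a second), but never push the stop with more than 16 N or load the hook with more than 30 N. Do not drop a sieve, and leave the rosette, the modelling tool and the jar alone.

Things in the scene. Friction and masses are not known exactly. Their poses are not given: they have to be found in the camera images.
- hook: The big hook, fixed: long bright steel prong, blue plate at its root. Prong 10 mm thick, axis 215 mm above the bench. Origin: on the bench under the root. The prong runs along -x to x=-134 mm, then turns up. Hung, a sieve's origin is on the prong's axis, its x along this x (mouth to the free end). Post at x=75, base x -50 to 100, 90 wide, 12 high. Drying pegs stand 135 mm or more to its sides.
- hook_tip (a point): The upturned free end of the big hook, axes as hook: 140 mm in front of the root, 10 mm above the prong's axis; its round top is 5 mm higher. Eyes pass over it in a straight line along x with the sieve's origin 13 to 22 mm above the prong's axis. An eye's hole is 22 mm wide, floor 33 mm below the sieve's origin, its roof a 90 degree upside-down V, peak 7 mm above it, which centres itself on the prong.
- backplate: The stop at the hook's root: blue plate 50 mm square, and before it on the prong a block with a black rubber spring pad, 36 mm square. Origin and axes as hook. The block is clamped somewhere different each time, not reported: the pad's face is at x=-15 to -51 mm; feel for it. It yields 1 mm per 8 N, 4 mm at most. A sieve against it has its origin 11 mm before the face; touching sieves are 22 mm apart.
- sieve_large: Large sieve, loose: blue grip on top, blue eye below it, then a round steel pan 120 mm across. Origin: in the eye, on the prong's axis when hung. z up, x along the eye's hole, from the pan's mouth to its floor; y across. Eye 22 mm thick (x -11 to 11), 36 wide, z -41 to 14. Pan axis along x at z=-110; mouth rim at x=-12, floor 100 mm across at x=30; lowest point z=-170. 0.1 to 0.35 kg.
- large_grip (a point): Grip of the large sieve, 44 mm above its origin, same axes: an upright plastic bar 24 mm wide (y), 14 mm thick (x), from 32 mm below this point to 21 mm above it. Take it from above, fingers closing along y.
- sieve_medium: Medium sieve, loose: yellow grip on top, yellow eye below it, then a round steel pan 100 mm across. Origin: in the eye, on the prong's axis when hung. z up, x along the eye's hole, from the pan's mouth to its floor; y across. Eye 22 mm thick (x -11 to 11), 36 wide, z -41 to 14. Pan axis along x at z=-110; mouth rim at x=-12, floor 80 mm across at x=30; lowest point z=-160. 0.1 to 0.35 kg.
- medium_grip (a point): Grip of the medium sieve, 44 mm above its origin, same axes: an upright plastic bar 24 mm wide (y), 14 mm thick (x), from 32 mm below this point to 21 mm above it. Take it from above, fingers closing along y.
- sieve_small: Small sieve, loose: red grip on top, red eye below it, then a round steel pan 76 mm across. Origin: in the eye, on the prong's axis when hung. z up, x along the eye's hole, from the pan's mouth to its floor; y across. Eye 22 mm thick (x -11 to 11), 36 wide, z -41 to 14. Pan axis along x at z=-110; mouth rim at x=-12, floor 56 mm across at x=30; lowest point z=-148. 0.1 to 0.35 kg.
- small_grip (a point): Grip of the small sieve, 44 mm above its origin, same axes: an upright plastic bar 24 mm wide (y), 14 mm thick (x), from 32 mm below this point to 21 mm above it. Take it from above, fingers closing along y.
- peg_a: Drying peg A, fixed, a sieve on it at the start (which one varies). Origin: on the bench under the root of its dark steel prong, 10 mm thick, axis 215 mm up. The prong runs along -x to x=-45 mm, then turns up: tip x=-51, top 11 mm above the axis. Post at x=75; base x -50 to 100, 90 wide, 12 high. The sieve hangs near x=-22, axes parallel. To unhook: lift 10 to 20 mm, draw along -x past the tip.
- peg_b: Drying peg B, fixed, a sieve on it at the start (which one varies). Origin: on the bench under the root of its dark steel prong, 10 mm thick, axis 215 mm up. The prong runs along -x to x=-45 mm, then turns up: tip x=-51, top 11 mm above the axis. Post at x=75; base x -50 to 100, 90 wide, 12 high. The sieve hangs near x=-22, axes parallel. To unhook: lift 10 to 20 mm, draw along -x past the tip.
- peg_c: Drying peg C, fixed, a sieve on it at the start (which one varies). Origin: on the bench under the root of its dark steel prong, 10 mm thick, axis 215 mm up. The prong runs along -x to x=-45 mm, then turns up: tip x=-51, top 11 mm above the axis. Post at x=75; base x -50 to 100, 90 wide, 12 high. The sieve hangs near x=-22, axes parallel. To unhook: lift 10 to 20 mm, draw along -x past the tip.
- rosette: Fragile plaster rosette, bystander: a white disc 80 mm across, 26 mm high, lying on the bench in front of the stands. Origin: centre of its underside.
- clay_tool: Wooden modelling tool, bystander: a flat stick about 190 mm long, 18 mm wide, 8 mm high, lying on the bench in front of the stands. Origin: on its underside, 75 mm from its narrow end; x along it.
- pigment_jar: Amber pigment jar, bystander: 60 mm across, 85 mm high, standing to the left of the stands. Origin: centre of its underside.
There are look-alikes about, which are no part of the job. Leave any purple look-alike of the sieve_small alone.

How it is judged (in metres and radians):
On the way, in this order (a step that is already met when the one before it is completed fails the run):
1. the large sieve is on the hook and is pressed back against the pad with more than 6 N (y of sieve_large in the frame of hook between -0.006 and 0.006 m and z of sieve_large in the frame of hook between 0.209 and 0.235 m and x of sieve_large in the frame of hook between -0.125 and -0.02 m and contact force between sieve_large and backplate above 6 N), for 0.2 s.
2. the medium sieve is on the hook and pressed against the large one with more than 6 N, so that the pad feels more than 2 N (y of sieve_large in the frame of hook between -0.006 and 0.006 m and z of sieve_large in the frame of hook between 0.209 and 0.235 m and x of sieve_large in the frame of hook between -0.125 and -0.02 m and y of sieve_medium in the frame of hook between -0.006 and 0.006 m and z of sieve_medium in the frame of hook between 0.209 and 0.235 m and x of sieve_medium in the frame of hook between -0.125 and -0.02 m and x of sieve_medium in the frame of sieve_large between -0.0255 and -0.0195 m and contact force between sieve_medium and sieve_large above 6 N and contact force between sieve_large and backplate above 2 N), for 0.2 s.
3. the small sieve is on the hook and pressed against the medium one with more than 6 N, so that the pad feels more than 2 N (y of sieve_large in the frame of hook between -0.006 and 0.006 m and z of sieve_large in the frame of hook between 0.209 and 0.235 m and x of sieve_large in the frame of hook between -0.125 and -0.02 m and y of sieve_medium in the frame of hook between -0.006 and 0.006 m and z of sieve_medium in the frame of hook between 0.209 and 0.235 m and x of sieve_medium in the frame of hook between -0.125 and -0.02 m and y of sieve_small in the frame of hook between -0.006 and 0.006 m and z of sieve_small in the frame of hook between 0.209 and 0.235 m and x of sieve_small in the frame of hook between -0.125 and -0.02 m and x of sieve_medium in the frame of sieve_large between -0.0255 and -0.0195 m and x of sieve_small in the frame of sieve_medium between -0.0255 and -0.0195 m and contact force between sieve_small and sieve_medium above 6 N and contact force between sieve_large and backplate above 2 N), for 0.2 s.
At the end, for the whole second after the job is handed in: All three sieves hang released and at rest on the big hook (origin within 6 mm of the prong's axis, upright within 0.15 rad, square to it within 0.2 rad), in the order large, medium, small from the root, nested without gaps: each 19.5 to 25.5 mm in front of the one behind it (22 mm is touching) (y of sieve_large in the frame of hook between -0.006 and 0.006 m and z of sieve_large in the frame of hook between 0.209 and 0.22 m and x of sieve_large in the frame of hook between -0.125 and -0.02 m and angle between each of sieve_large, sieve_medium, sieve_small's own z axis and vertical below 0.15 rad and linear speed of each of sieve_large, sieve_medium, sieve_small below 0.03 m/s and angle between the x axis of each of sieve_large, sieve_medium, sieve_small and the x axis of hook, either way round below 0.2 rad and y of sieve_medium in the frame of hook between -0.006 and 0.006 m and z of sieve_medium in the frame of hook between 0.209 and 0.22 m and x of sieve_medium in the frame of hook between -0.125 and -0.02 m and y of sieve_small in the frame of hook between -0.006 and 0.006 m and z of sieve_small in the frame of hook between 0.209 and 0.22 m and x of sieve_small in the frame of hook between -0.125 and -0.02 m and x of sieve_medium in the frame of sieve_large between -0.0255 and -0.0195 m and x of sieve_small in the frame of sieve_medium between -0.0255 and -0.0195 m).
It fails at once if the hook is loaded with more than 30 N (contact force between anything else and hook above 30 N).
It fails at once if the stop is pushed with more than 16 N (contact force between anything else and backplate above 16 N).
It fails at once if a sieve is dropped (its origin falls below 150 mm over the bench) (height (world z) of any of sieve_large, sieve_medium, sieve_small below 0.15 m).
It fails at once if the rosette, the modelling tool or the jar is moved by more than 15 mm (distance of any of rosette, clay_tool, pigment_jar from where it was at the start of the episode above 0.015 m).
It also fails if it takes over 72 s, if anything falls off the work surface, if the arm or the gripper's body presses on something with over 40 N, if the wrist force passes 120 N, or if a joint passes its speed limit or range.

### The arm

A 6-joint arm with a two-finger parallel gripper is mounted at the origin on the work surface. World frame = base frame: x ahead of the robot, y to its left, z up, the work surface at z = 0. Lengths are in mm, angles in degrees, forces in N, time in s.
With the tool pointing down it reaches from about 300 to 850 mm from the base axis. Payload 4.2 kg.
Tool frame: the origin (TCP) lies between the finger pads; the fingertips stand 19 mm ahead of it and the grasp point (between the pads) is the TCP (env.tips_ahead is the distance from the TCP to the fingertips, in mm); z points along the fingers, y is the direction in which the jaws open and shut (so a half turn about z gives the same grasp; the last joint's range is limited). The gripper opens to 91 mm and grips with 3 to 60 N. Pads are 32 mm wide; open, the fingers measure 118 mm over their backs; the gripper's body (76 mm by 178 mm) begins 60 mm behind the grasp point.
Start: joints at [63.598, 18.312, 89.639, -0, 72.044, -1.146], TCP at [245.335, 520.05, 232.976] pointing down, gripper open.
Joint ranges: [-177.97, 177.97], [-48.28, 115.42], [12.27, 149.76], [-77.06, 257.06], [2.81, 150.46], [-146.56, 146.56]. Speed limits (degrees/s): [147.25, 147.25, 180, 180, 180, 180].

### API

Orientations are given as [roll, pitch, yaw] about the fixed x, y, z axes, in that order (R = Rz(yaw) Ry(pitch) Rx(roll)).
In Python, from workcell import telemetry, viewer, job_done, env gives the robot as it stands. The module is installed in compiled form; this text tells all that it offers.
- The arm moves only by the shell command python3 -m jog 'ROWS' [FORCE]. ROWS is JSON, a list of rows, each a list of 3 entries, a list of its own where there are three numbers: the shift along the tool's x, y, z in cm, then the turn about the tool's z in degrees, then the opening, from 0 (shut) to 1 (fully open). A call has 1 to 10 rows; each row shifts and turns the pose as measured when the row begins, along the tool's axes as they then stand; what a row does not reach is not made up. A row lasts 1/8 s, in which the tool goes at most 62.5 mm and 10.7 degrees, less where a joint would pass 70% of its speed; a pose out of reach is approached as far as the arm can. A call is refused whole if a number of a shift passes 6.25 or a number of a turn 10.7, either way. A call with a gripper value outside its range is refused whole. The fingers move at their own pace and stop on an object; FORCE is the grip in N (left out, the last holds). Time passes only in rows, so rows that do not move let the fingers close. It gives the time, the measured TCP pose, the force and the opening at its end, in the units of the state.
- telemetry.state(): the state, without advancing time (a new reading comes with each control period).
- viewer.grab_frame(name): name is "side" or "top" or "wrist"; returns a dict with "color" (480x640x3 uint8, red, green, blue), "K" (3x3 intrinsics, pixels), "rvec" (rotation vector, rad) and "tvec" (3), from world to camera coordinates, as OpenCV has them. Camera axes: x right, y down, z forward; pixel columns grow to the right and rows downward; lengths in mm; the calibration is good to about 2 mm. The wrist camera is an equidistant fisheye: a pixel r from the principal point sees the ray r / f radians off the axis. A picture is of the moment at which its call begins. There is no depth.
- job_done(): hands the job in, once; it reports no verdict.
The state is a dict: "time_s": time; "qpos": joint angles; "qvel": joint speeds; "effort": joint torques, N m; "ee_pos": TCP position; "ee_rot": TCP orientation; "force": force on the tool from outside, world axes, zero at the start; "torque": the same for the moment, N m; "gripper_width": finger opening in mm.
Only numpy, scipy, OpenCV 4.12 (cv2) and the standard library are available. Lean on these libraries where they do the work, as an engineer would, in place of code of your own. Each camera call takes 0.05 s, during which the arm holds its last target. There are 200 camera calls.

## Working session

There is one attempt and no reset: what is moved stays moved. The work goes in short steps, Python scripts to look and compute and a shell command to move; the robot and the scene stay as the last step left them, time stands still between calls to the robot, and variables do not carry over. Pictures are saved under pics/ and viewed, about 8 in all and at most 12, crops included, and the job is handed in when it is done.

```bash
mkdir -p pics
cat > h.py <<'E'
import numpy as np, cv2
from workcell import telemetry, viewer, env
def grab(n,f):
    d=viewer.grab_frame(n); cv2.imwrite(f'pics/{f}.png',d['color'][:,:,::-1]); np.savez(f'pics/{f}.npz',**d); return d
def load(f): return dict(np.load(f'pics/{f}.npz'))
def ray(d,uv,fish=False):
    K=d['K'];R=cv2.Rodrigues(d['rvec'])[0]
    x=(uv[0]-K[0,2])/K[0,0];y=(uv[1]-K[1,2])/K[1,1]
    if fish:
        r=np.hypot(x,y)+1e-12; v=np.array([np.sin(r)*x/r,np.sin(r)*y/r,np.cos(r)])
    else: v=np.array([x,y,1.])
    o=-R.T@d['tvec'].ravel(); v=R.T@v; return o,v/np.linalg.norm(v)
def onz(d,uv,z,fish=False):
    o,v=ray(d,uv,fish); return o+v*(z-o[2])/v[2]
def tri(rs):
    A=sum(np.eye(3)-np.outer(v,v) for o,v in rs); b=sum((np.eye(3)-np.outer(v,v))@o for o,v in rs)
    return np.linalg.solve(A,b)
E
python3 - <<'E'
from h import *
print(telemetry.state())
a=grab('top','top0');b=grab('side','side0');
for d in(a,b): print(d['K'],d['rvec'].ravel(),d['tvec'].ravel(), ray(d,(320,240)))
E
```

```text
{'time_s': 0.0, 'qpos': array([ 6.35979085e+01,  1.83514670e+01,  8.97073773e+01, -1.36543542e-03,
        7.20413856e+01, -1.14615598e+00]), 'qvel': array([-0.01569315,  0.04803743, -0.00237898,  0.02650954, -0.02837479,
        0.06035489]), 'effort': array([-9.20671519e-04, -4.12463057e+01, -2.31965446e+01,  7.25851860e-02,
        4.58583457e-02, -1.26292921e-04]), 'ee_pos': array([245.13098456, 519.61376196, 232.11539752]), 'ee_rot': array([-1.79899764e+02, -7.06971329e-04,  1.54744486e+02]), 'force': array([ 0.39449321,  0.01807588, -0.25058358]), 'torque': array([-0.02389147,  0.00461836, -0.00199953]), 'gripper_width': 91.14288033141719}
[[605.78282533   0.         313.78321673]
 [  0.         605.78282533 230.92754273]
 [  0.           0.           1.        ]] [ 2.15009794 -2.19569967  0.0862431 ] [  92.81200231  483.54958006 1338.42769363] (array([ 366.80132596,   73.14389128, 1376.20118938]), array([ 0.07206366, -0.00295426, -0.99739566]))
[[499.88770501   0.         320.92224017]
 [  0.         499.88770501 243.32149215]
 [  0.           0.           1.        ]] [ 2.312681   -0.29362035  0.14347917] [-418.34165588  249.40572475  989.70673806] (array([ 254.31952497, -634.73814202,  865.54113377]), array([ 0.19295907,  0.70618881, -0.68122255]))
```

View pics/top0.png

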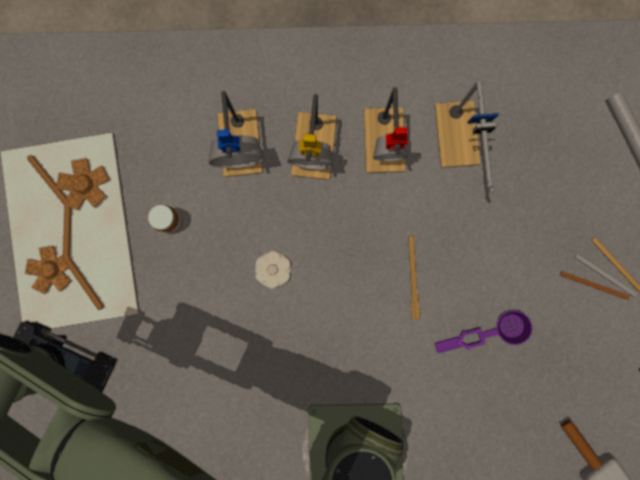

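View pics/side0.png

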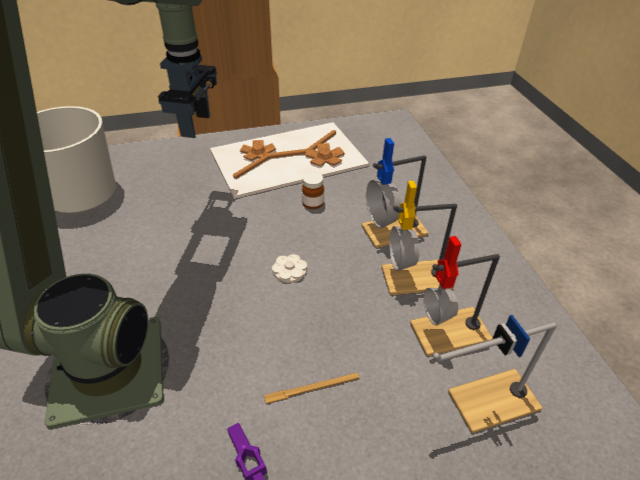

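Run:
```python
from h import *
t=cv2.imread('pics/top0.png')[70:210,195:515]
s=cv2.imread('pics/side0.png')[125:445,355:565]
cv2.imwrite('pics/topc.png',cv2.resize(t,None,fx=2.5,fy=2.5,interpolation=cv2.INTER_CUBIC))
cv2.imwrite('pics/sidec.png',cv2.resize(s,None,fx=1.85,fy=1.85,interpolation=cv2.INTER_CUBIC))
d=load('top0');hsv=cv2.cvtColor(d['color'],cv2.COLOR_RGB2HSV)
ds=load('side0');hs=cv2.cvtColor(ds['color'],cv2.COLOR_RGB2HSV)
for n,lo,hi in(('wood',(12,60,110),(24,150,255)),('red',(0,200,80),(6,255,255)),('yel',(24,190,90),(32,255,255)),('blue',(105,180,50),(120,255,255))):
  for nm,h,roi in(('top',hsv,(60,190,190,515)),('side',hs,(120,450,350,570))):
    m=cv2.inRange(h,lo,hi);z=np.zeros_like(m);a=roi;z[a[0]:a[1],a[2]:a[3]]=m[a[0]:a[1],a[2]:a[3]]
    c,_=cv2.findContours(z,cv2.RETR_EXTERNAL,cv2.CHAIN_APPROX_NONE)
    for k in c:
      if cv2.contourArea(k)>30: print(nm,n,cv2.contourArea(k),np.round(cv2.boxPoints(cv2.minAreaRect(k)),1).tolist())
```

```text
top wood 213.5 [[222.0, 167.0], [261.0, 167.0], [261.0, 176.0], [222.0, 176.0]]
top wood 302.0 [[289.5, 175.6999969482422], [290.70001220703125, 164.3000030517578], [330.70001220703125, 168.6999969482422], [329.3999938964844, 180.1999969482422]]
top wood 329.5 [[312.29998779296875, 148.10000610351562], [315.1000061035156, 120.0999984741211], [335.79998779296875, 122.19999694824219], [333.0, 150.1999969482422]]
top wood 33.5 [[399.0, 125.0], [399.0, 116.0], [404.0, 116.0], [404.0, 125.0]]
top wood 98.5 [[317.29998779296875, 120.30000305175781], [318.20001220703125, 112.5], [336.29998779296875, 114.5], [335.3999938964844, 122.30000305175781]]
top wood 354.5 [[224.5, 132.8000030517578], [228.0, 111.80000305175781], [261.29998779296875, 117.4000015258789], [257.79998779296875, 138.3000030517578]]
top wood 92.5 [[217.0, 112.0], [224.0, 112.0], [224.0, 128.0], [217.0, 128.0]]
top wood 329.0 [[292.5, 150.39999389648438], [296.70001220703125, 110.30000305175781], [310.79998779296875, 111.80000305175781], [306.6000061035156, 151.89999389648438]]
top wood 136.0 [[235.6999969482422, 109.5999984
[... 1665 characters left out ...]
929688, 176.1999969482422]]
top red 272.0 [[386.0, 127.0], [406.0, 127.0], [406.0, 148.0], [386.0, 148.0]]
side red 667.0 [[434.3999938964844, 287.1000061035156], [439.8999938964844, 234.39999389648438], [460.8999938964844, 236.60000610351562], [455.3999938964844, 289.29998779296875]]
top blue 268.0 [[217.60000610351562, 130.60000610351562], [237.1999969482422, 129.0], [238.89999389648438, 149.8000030517578], [219.39999389648438, 151.5]]
side blue 333.5 [[504.6000061035156, 316.8999938964844], [520.7999877929688, 312.20001220703125], [532.2000122070312, 351.3999938964844], [516.0999755859375, 356.1000061035156]]
side blue 406.5 [[378.0, 138.0], [393.0, 138.0], [393.0, 183.0], [378.0, 183.0]]
```

View pics/topc.png

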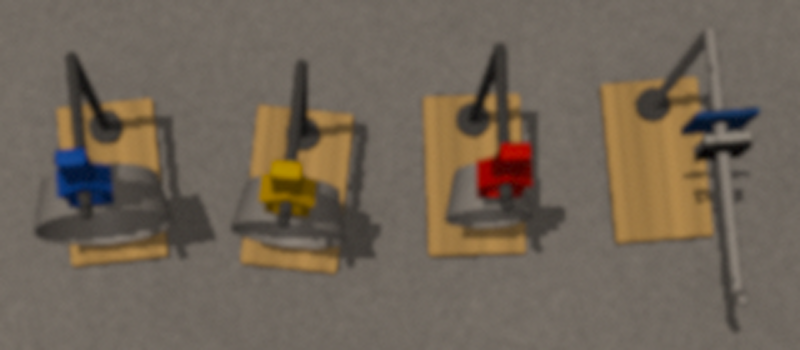

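View pics/sidec.png

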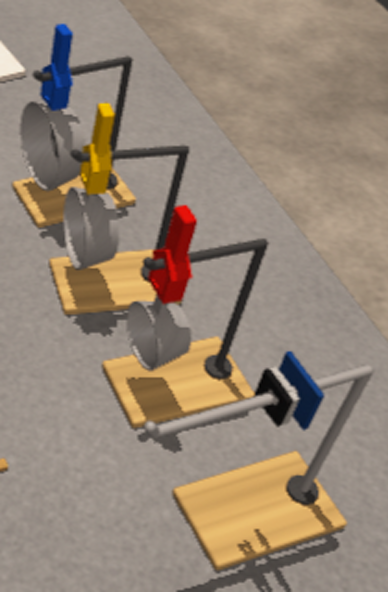

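Run:
```python
from h import *
d=load('top0');s=load('side0')
T=lambda p:(p[0]/2.5+195-.3,p[1]/2.5+70-.3); S=lambda p:(p[0]/1.85+355-.3,p[1]/1.85+125-.3)
B={'L':[(57,106),(152,98),(72,265),(168,256)],'M':[(258,107),(353,114),(241,262),(337,272)],'S':[(424,96),(520,94),(430,256),(526,253)],'H':[(600,85),(695,77),(617,243),(712,236)]}
loc=np.array([(100,45),(100,-45),(-50,45),(-50,-45)],float)
for n,c in B.items():
    w=np.array([onz(d,T(p),12)[:2] for p in c])
    a=loc-loc.mean(0);b=w-w.mean(0); th=np.arctan2((a[:,0]*b[:,1]-a[:,1]*b[:,0]).sum(),(a*b).sum())
    R=np.array([[np.cos(th),-np.sin(th)],[np.sin(th),np.cos(th)]])
    o=w.mean(0)-R@loc.mean(0); print(n,'origin',o.round(1),'yaw',np.degrees(th).round(2),'res',np.abs(b-a@R.T).max().round(1),'x-22:',(o+R@[-22,0]).round(1), 'tip', (o+R@[-140,0]).round(1))
G={'L':((70,157),(62,29)),'M':((288,168),(104,107)),'S':((515,150),(184,211))}
for n,(a,b) in G.items(): print(n,onz(d,T(a),280).round(1),onz(s,S(b),280).round(1),tri([ray(d,T(a)),ray(s,S(b))]).round(1))
tip=((740,297),(149,428));print('tip',onz(d,T(tip[0]),228),onz(s,S(tip[1]),226),tri([ray(d,T(tip[0])),ray(s,S(tip[1]))]).round(1))
c=((709,33),(369,371));print('corner',onz(d,T(c[0]),218),tri([ray(d,T(c[0])),ray(s,S(c[1]))]).round(1))
print('blockface',onz(d,T((722,157)),218),'plate',onz(d,T((720,122)),240))
p1=onz(d,T(tip[0]),228);p2=onz(d,T(c[0]),218);print(np.degrees(np.arctan2(*(p2-p1)[1::-1])))
for pc in((272,268),(415,278)):print(onz(d,pc,15))
print(onz(d,(412,237),4),onz(d,(416,318),4),onz(d,(162,218),85))
```

```text
L origin [669.4 246.5] yaw 4.65 res 1.6 x-22: [647.5 244.8] tip [529.9 235.2]
M origin [658.7  82.1] yaw -6.93 res 3.0 x-22: [636.8  84.7] tip [519.7  99. ]
S origin [667.8 -84. ] yaw 0.32 res 1.3 x-22: [645.8 -84.1] tip [527.8 -84.8]
H origin [ 677.6 -251.2] yaw 3.56 res 1.7 x-22: [ 655.7 -252.6] tip [ 537.9 -259.9]
L [648.6 245.1 280. ] [646.5 246.  280. ] [647.4 245.3 280.4]
M [636.7  84.4 280. ] [635.8  89.4 280. ] [634.6  84.7 283.8]
S [646.4 -83.  280. ] [646.5 -81.  280. ] [645.7 -82.7 281.7]
tip [ 541.39852365 -258.22792769  228.        ] [ 539.06085068 -262.7120168   226.        ] [ 541.9 -260.   221.1]
corner [ 751.94337205 -246.51056282  218.        ] [ 755.2 -248.7  214. ]
blockface [ 652.98102502 -252.21747167  218.        ] plate [ 674.77390242 -245.73662812  240.        ]
3.1853723060666463
[404.43584559 178.1978693   15.        ]
[ 375.43241398 -141.52786683   15.        ]
[ 468.33443482 -139.72481461    4.        ] [ 286.07196909 -142.360643      4.        ] [514.67420366 407.65903253  85.        ]
```

```bash
cat >> h.py <<'E'
from scipy.spatial.transform import Rotation as Ro
def go(x,y,z,yaw=None):
    st=telemetry.state();R=Ro.from_euler('xyz',st['ee_rot'],degrees=True)
    d=R.inv().apply(np.array([x,y,z])-st['ee_pos'])/10
    print('tool shift cm',d.round(2),'turn',None if yaw is None else round((st['ee_rot'][2]-yaw+180)%360-180,2))
def st():
    s=telemetry.state();print(round(s['time_s'],2),s['ee_pos'].round(1),s['ee_rot'].round(2),'F',s['force'].round(2),'w',s['gripper_width'].round(1),'q',s['qpos'].round(0))
E
python3 -m jog '[[[0,0,-3],-10,1],[[0,0,-4],-10,1],[[0,0,-4],-10,1],[[0,0,-1],0,1]]' 30
python3 -c "
from h import *
st();go(644.7,244.6,330,184.65)"
```

```text
time_s: 0.6
ee_pos: [244.7, 518.7, 351.7]
ee_rot: [-179.5, -0.3, -174.4]
force: [1.2, 0.2, -0.1]
gripper_width: 91.1Traceback (most recent call last):
  File "<string>", line 3, in <module>
    st();go(644.7,244.6,330,184.65)
    ~~^^
  File "h.py", line 24, in st
    s=telemetry.state();print(round(s['time_s'],2),s['ee_pos'].round(1),s['ee_rot'].round(2),'F',s['force'].round(2),'w',s['gripper_width'].round(1),'q',s['qpos'].round(0))
                                                                                                                         ^^^^^^^^^^^^^^^^^^^^^^^^
AttributeError: 'float' object has no attribute 'round'
```

```bash
sed -i "s/s\['gripper_width'\].round(1)/round(s['gripper_width'],1)/" h.py
python3 -c "
from h import *
st();go(644.7,244.6,330,184.65)"
```

```text
0.6 [244.7 518.7 351.7] [-179.51   -0.31 -174.36] F [ 1.21  0.16 -0.1 ] w 91.1 q [ 64.  16.  76.   0.  88. -32.]
tool shift cm [-37.13 -31.19   2.24] turn 0.99
```

```bash
python3 -m jog '[[[-4.5,-3.8,0],1,1],[[-4.5,-3.8,0],0,1],[[-4.5,-3.8,0],0,1],[[-4.5,-3.8,0],0,1],[[-4.5,-3.8,0],0,1],[[-4.5,-3.8,0],0,1],[[-4.5,-3.8,0],0,1],[[-3,-3,1],0,1],[[-1,-1,0],0,1],[[0,0,0],0,1]]' 30
python3 -c "
from h import *
st();go(644.7,244.6,330,184.65);grab('wrist','w1')"
```

```text
time_s: 1.85
ee_pos: [629.4, 231.5, 324.7]
ee_rot: [-179.0, -1.6, -176.5]
force: [0.5, 0.1, 0.4]
gripper_width: 91.0
1.85 [629.4 231.5 324.7] [-179.     -1.58 -176.52] F [0.45 0.14 0.41] w 91.0 q [ 19.  26.  64.  -1.  91. -74.]
tool shift cm [-1.59  1.21 -0.6 ] turn -1.17
```

View pics/w1.png

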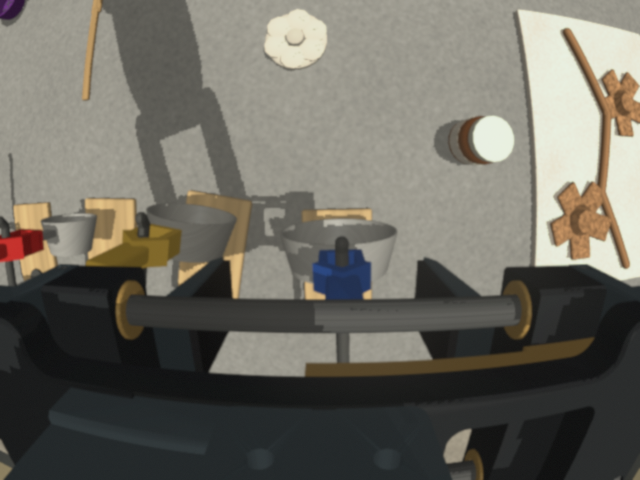

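```bash
python3 -m jog '[[[-1,0.8,0],-1.2,1],[[-0.6,0.4,0.5],0,1],[[0,0,1.2],0,1],[[0,0,1.2],0,1]]' 30
python3 -c "
from h import *
st();go(644.7,244.6,259,184.65)"
```

```text
time_s: 2.4
ee_pos: [641.9, 249.7, 295.3]
ee_rot: [-179.1, -1.5, -174.9]
force: [-0.1, 0.2, -1.1]
gripper_width: 91.2
2.4 [641.9 249.7 295.3] [-179.14   -1.48 -174.89] F [-0.07  0.25 -1.1 ] w 91.2 q [ 20.  29.  65.  -0.  88. -75.]
tool shift cm [-0.32 -0.48  3.63] turn 0.46
```

```bash
python3 -m jog '[[[-0.3,-0.4,1],0.4,1],[[0,0,1],0,1],[[0,0,1],0,1],[[0,0,0.4],0,1],[[0,0,0],0,1]]' 30
python3 -c "
from h import *
st();go(644.7,244.6,259,184.65)"
```

```text
time_s: 3.02
ee_pos: [643.5, 244.3, 257.1]
ee_rot: [-179.1, -1.7, -175.4]
force: [-0.3, 0.1, 0.1]
gripper_width: 90.8
3.02 [643.5 244.3 257.1] [-179.07   -1.67 -175.35] F [-0.31  0.11  0.07] w 90.8 q [ 20.  29.  69.  -0.  84. -75.]
tool shift cm [-0.12  0.02 -0.2 ] turn -0.0
```

Close on the large grip.

```bash
python3 -m jog '[[[0,0,0],0,0.2],[[0,0,0],0,0.2],[[0,0,0],0,0.2],[[0,0,0],0,0.2],[[0,0,0],0,0.2],[[0,0,0],0,0.2]]' 40
python3 -c "
from h import *
st()"
python3 -m jog '[[[0,0,-0.6],0,0.2],[[0,0,-0.6],0,0.2],[[0,0,-0.4],0,0.2],[[0,0,0],0,0.2]]' 40
python3 -c "
from h import *
st()"
```

```text
time_s: 3.78
ee_pos: [644.1, 244.6, 258.6]
ee_rot: [-179.1, -1.5, -175.3]
force: [-0.1, -0.3, -0.1]
gripper_width: 34.1
3.77 [644.1 244.6 258.6] [-179.12   -1.51 -175.35] F [-0.05 -0.26 -0.05] w 34.1 q [ 20.  29.  69.  -0.  84. -75.]
time_s: 4.28
ee_pos: [644.0, 244.7, 274.1]
ee_rot: [-179.1, -1.7, -175.4]
force: [-0.3, -0.8, -3.1]
gripper_width: 23.2
4.28 [644.  244.7 274.1] [-179.08   -1.68 -175.35] F [-0.27 -0.76 -3.13] w 23.2 q [ 20.  29.  67.  -0.  86. -75.]
```

```bash
for i in 1 2 3 4; do python3 -m jog '[[[0,0,0.25],0,0.2],[[0,0,0],0,0.2]]' 40 | grep -E 'pos|force'; done
```

```text
ee_pos: [643.6, 244.6, 270.7]
force: [0.1, -0.2, -3.5]
ee_pos: [643.4, 244.5, 267.6]
force: [-0.5, -0.1, -3.9]
ee_pos: [643.3, 244.5, 264.8]
force: [0.5, -0.4, -3.5]
ee_pos: [643.5, 244.7, 264.4]
force: [0.5, 0.8, -3.1]
```

```bash
for i in 1 2 3; do python3 -m jog '[[[0,0,0.2],0,0.2],[[0,0,0],0,0.2]]' 40 | grep -E 'pos|force'; done
```

```text
ee_pos: [643.6, 244.6, 264.2]
force: [-0.4, -0.9, -1.9]
ee_pos: [643.6, 244.6, 264.1]
force: [-0.2, 0.5, -1.6]
ee_pos: [643.5, 244.6, 264.1]
force: [-1.5, -0.7, -1.5]
```

```bash
python3 -m jog '[[[0,0,-0.5],0,0.2],[[0,0,-0.5],0,0.2],[[0,0,-0.5],0,0.2],[[0,0,-0.2],0,0.2],[[0,0,0],0,0.2]]' 40
python3 -c "
from h import *
st();go(495,232.6,281,184.65)"
```

```text
time_s: 6.65
ee_pos: [643.9, 244.9, 278.6]
ee_rot: [-179.1, -1.5, -175.3]
force: [1.1, 0.7, -3.7]
gripper_width: 23.7
6.65 [643.9 244.9 278.6] [-179.13   -1.53 -175.35] F [ 1.12  0.66 -3.67] w 23.7 q [ 20.  29.  66.  -0.  86. -75.]
tool shift cm [ 1.494e+01 -1.000e-02  1.600e-01] turn 0.0
```

```bash
python3 -m jog '[[[1,0,-0.1],0,0.2],[[1.5,0,0],0,0.2],[[2,0,0],0,0.2],[[2.5,0,0.05],0,0.2],[[2.5,0,0.05],0,0.2],[[2.5,0,0.05],0,0.2],[[2,0,0.05],0,0.2],[[1,0,0],0,0.2],[[0,0,0],0,0.2]]' 40
python3 -c "
from h import *
st();go(490,-263,282,183.5)"
```

```text
time_s: 7.78
ee_pos: [484.0, 231.2, 282.2]
ee_rot: [-179.1, -1.7, -175.3]
force: [-0.1, 0.5, -3.4]
gripper_width: 24.1
7.78 [484.  231.2 282.2] [-179.14   -1.67 -175.32] F [-0.11  0.48 -3.45] w 24.1 q [ 24.  14.  88.  -0.  79. -70.]
tool shift cm [  3.43 -49.3    0.85] turn 1.18
```

```bash
python3 -m jog '[[[0,-1.5,0],0,0.2],[[0.2,-3,0],0,0.2],[[0.3,-4,0.1],0,0.2],[[0.4,-4.5,0.1],0.4,0.2],[[0.4,-4.5,0.1],0.4,0.2],[[0.4,-4.5,0.1],0.4,0.2],[[0.4,-4.5,0.1],0,0.2],[[0.4,-4.5,0.1],0,0.2],[[0.3,-4,0.1],0,0.2],[[0.2,-3,0.1],0,0.2]]' 40
python3 -c "
from h import *
st();go(490,-263,282,183.5)"
```

```text
time_s: 9.02
ee_pos: [485.4, -170.9, 280.8]
ee_rot: [-178.7, -1.4, -176.7]
force: [-0.3, 0.3, -3.3]
gripper_width: 23.6
9.03 [ 485.4 -170.9  280.8] [-178.71   -1.43 -176.67] F [-0.27  0.28 -3.27] w 23.6 q [ -20.   12.   92.   -2.   77. -113.]
tool shift cm [ 0.08 -9.23  0.09] turn -0.17
```

```bash
python3 -m jog '[[[0.2,-2.5,0],0,0.2],[[0.2,-2.5,0],0,0.2],[[0.2,-2,0],0,0.2],[[0,-1,0],0,0.2],[[0,0,0],0,0.2]]' 40
python3 -c "
from h import *
st();go(490,-263,282,183.5);grab('top','top1');grab('side','side1')
a=cv2.imread('pics/top1.png')[70:250,420:560];b=cv2.imread('pics/side1.png')[270:450,340:560]
a=cv2.resize(a,None,fx=3,fy=3,interpolation=2);b=cv2.resize(b,None,fx=1.7,fy=3,interpolation=2)
b=cv2.imread('pics/side1.png')[270:450,380:560];b=cv2.resize(b,None,fx=2,fy=3,interpolation=2)
cv2.imwrite('pics/c1.png',np.hstack([a,b]))"
```

```text
time_s: 9.65
ee_pos: [482.5, -261.8, 281.5]
ee_rot: [-178.6, -1.6, -177.1]
force: [-0.4, -0.2, -4.2]
gripper_width: 23.8
9.65 [ 482.5 -261.8  281.5] [-178.6    -1.56 -177.14] F [-0.38 -0.18 -4.2 ] w 23.8 q [ -29.   15.   88.   -2.   78. -121.]
tool shift cm [-0.75 -0.15 -0.07] turn -0.64
```

View pics/c1.png

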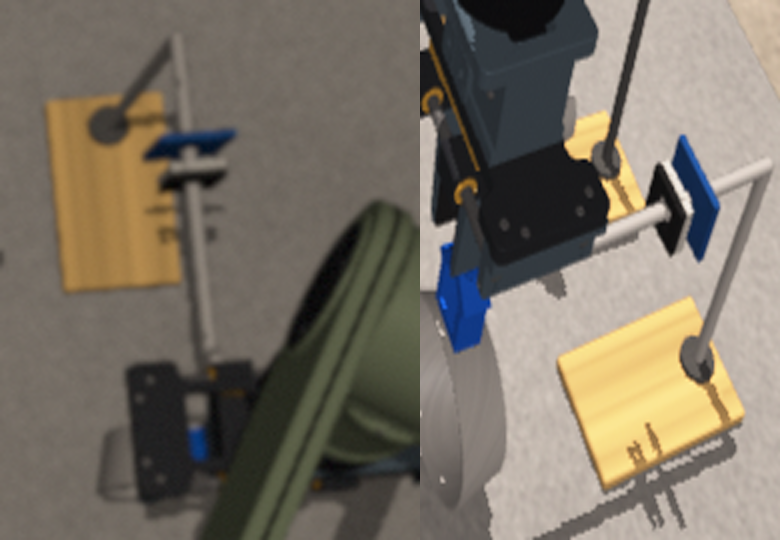

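```bash
python3 -m jog '[[[-0.5,-0.1,0],-0.6,0.2],[[-1,0,0],0,0.2],[[-1,0,0],0,0.2],[[-0.5,0,0],0,0.2],[[0,0,0],0,0.2]]' 40
python3 -c "
from h import *
st();go(620,-254.7,281.5,183.5)"
```

```text
time_s: 10.38
ee_pos: [515.7, -257.6, 280.8]
ee_rot: [-178.7, -1.5, -176.2]
force: [0.0, -0.2, -3.6]
gripper_width: 23.9
10.38 [ 515.7 -257.6  280.8] [-178.67   -1.54 -176.23] F [ 0.01 -0.18 -3.63] w 23.9 q [ -27.   17.   84.   -2.   79. -120.]
tool shift cm [-10.42  -0.4   -0.35] turn 0.27
```

```bash
python3 -m jog '[[[0,-0.35,0],0.3,0.2],[[-1,0,-0.05],0,0.2],[[-1,0,-0.05],0,0.2],[[-1,0,-0.05],0,0.2],[[0,0,0],0,0.2]]' 40
python3 -c "
from h import *
st();go(620,-254.7,281.5,183.5)"
```

```text
time_s: 11.0
ee_pos: [548.1, -259.6, 281.5]
ee_rot: [-178.7, -1.5, -176.6]
force: [-0.5, 0.2, -2.7]
gripper_width: 23.6
11.0 [ 548.1 -259.6  281.5] [-178.66   -1.52 -176.57] F [-0.54  0.18 -2.71] w 23.6 q [ -25.   20.   80.   -2.   81. -119.]
tool shift cm [-7.21  0.05 -0.19] turn -0.07
```

```bash
python3 -m jog '[[[-1.2,0,0],0,0.2],[[-1.5,0,-0.05],0,0.2],[[-1.5,0,-0.05],0,0.2],[[-1,0,-0.05],0,0.2],[[-0.5,0,0],0,0.2],[[0,0,0],0,0.2]]' 40
python3 -c "
from h import *
st();go(635,-253.8,270,183.5)"
```

```text
time_s: 11.75
ee_pos: [609.5, -255.6, 280.8]
ee_rot: [-178.7, -1.5, -176.5]
force: [-0.3, -0.1, -4.5]
gripper_width: 23.5
11.75 [ 609.5 -255.6  280.8] [-178.68   -1.55 -176.54] F [-0.29 -0.07 -4.48] w 23.5 q [ -23.   25.   72.   -2.   84. -116.]
tool shift cm [-2.59  0.05  1.01] turn -0.04
```

```bash
python3 -m jog '[[[-0.8,0,0.5],0,0.2],[[-0.7,0,0.5],0,0.2],[[0,0,0],0,0.2]]' 40| grep -E 'pos|force'; for i in 1 2 3 ; do python3 -m jog '[[[-0.3,0,0],0,0.2],[[0,0,0],0,0.2]]' 40 | grep -E 'pos|force'; done
```

```text
ee_pos: [624.4, -255.0, 269.5]
force: [0.0, -0.2, -3.3]
ee_pos: [627.5, -254.9, 269.5]
force: [0.1, 0.2, -3.9]
ee_pos: [630.6, -254.8, 269.8]
force: [-0.2, -0.1, -4.1]
ee_pos: [633.8, -254.6, 269.9]
force: [0.1, -0.3, -3.1]
```

```bash
for i in 1 2 3 4 ; do python3 -m jog '[[[-0.2,0,0],0,0.2],[[0,0,0],0,0.2]]' 40 | grep -E 'pos|force'; done
```

```text
ee_pos: [635.9, -254.5, 269.8]
force: [-0.5, 0.0, -2.7]
ee_pos: [638.0, -254.4, 269.7]
force: [-0.8, 0.0, -3.4]
ee_pos: [640.2, -254.2, 269.6]
force: [-0.5, 0.4, -3.6]
ee_pos: [641.9, -254.2, 269.7]
force: [-0.0, -0.9, -3.3]
```

```bash
for i in 1 2 3 4 5; do python3 -m jog '[[[-0.1,0,0],0,0.2],[[0,0,0],0,0.2]]' 40 | grep -E 'pos|force'; done
```

```text
ee_pos: [642.1, -254.2, 269.7]
force: [-1.8, 0.2, -3.3]
ee_pos: [642.4, -254.1, 269.7]
force: [-2.3, 0.3, -2.6]
ee_pos: [642.6, -254.1, 269.7]
force: [-4.0, -0.0, -1.6]
ee_pos: [642.8, -254.1, 269.8]
force: [-3.8, -0.6, -0.9]
ee_pos: [643.0, -254.1, 269.8]
force: [-3.7, -0.0, -2.2]
```

```bash
for i in 1 2 3 ; do python3 -m jog '[[[-0.2,0,0],0,0.2]]' 40 | grep -E 'pos|force'; done
```

```text
ee_pos: [643.8, -254.1, 269.8]
force: [-8.3, 0.3, 0.6]
ee_pos: [644.0, -254.0, 269.9]
force: [-9.2, 0.4, 1.6]
ee_pos: [644.2, -254.1, 270.0]
force: [-9.2, -0.7, 1.2]
```

```bash
python3 -m jog '[[[-0.2,0,0],0,0.2],[[-0.2,0,0],0,0.2]]' 40 | grep -E 'pos|force';python3 -m jog '[[[-0.22,0,0],0,0.2]]' 40 | grep -E 'pos|force';python3 -m jog '[[[-0.2,0,0],0,0.2]]' 40 | grep -E 'pos|force'
```

```text
ee_pos: [644.5, -254.0, 270.1]
force: [-8.9, 0.6, -0.2]
ee_pos: [644.8, -254.0, 270.2]
force: [-8.9, 0.7, 0.8]
ee_pos: [644.9, -254.1, 270.3]
force: [-8.5, -0.6, -0.6]
```

```bash
python3 -m jog '[[[0.1,0,0],0,0.2],[[0.1,0,0],0,0.2]]' 40 | grep -E 'pos|force';for i in 1 2 3; do python3 -m jog '[[[0,0,0.2],0,0.2],[[0,0,0.1],0,0.2]]' 40 | grep -E 'pos|force';done;python3 -c "
from h import *
st()"
```

```text
ee_pos: [643.5, -254.1, 270.3]
force: [-1.4, 0.8, -3.1]
ee_pos: [643.7, -254.3, 267.7]
force: [-3.5, -0.2, -0.5]
ee_pos: [643.6, -254.5, 265.0]
force: [-3.6, -0.3, 0.6]
ee_pos: [643.6, -254.8, 264.5]
force: [-4.4, 0.4, 2.6]
17.0 [ 643.6 -254.8  264.5] [-178.69   -3.6  -176.81] F [-4.44  0.42  2.57] w 23.8 q [ -21.   30.   67.   -3.   86. -114.]
```

```bash
python3 -m jog '[[[0.1,0,-0.1],0,0.2],[[0,0,0],0,0.2]]' 40 | grep -E 'pos|force'; python3 -m jog '[[[0,0,0],0,0.5],[[0,0,0],0,0.5],[[0,0,0],0,0.5],[[0,0,0],0,0.5]]' 40;python3 -c "
from h import *
st();"
```

```text
ee_pos: [643.2, -254.8, 264.6]
force: [-2.8, -0.1, 1.4]
time_s: 17.75
ee_pos: [645.8, -254.7, 265.1]
ee_rot: [-178.7, -3.2, -176.8]
force: [0.8, -0.1, 0.7]
gripper_width: 45.4
17.75 [ 645.8 -254.7  265.1] [-178.65   -3.18 -176.77] F [ 0.81 -0.06  0.7 ] w 45.4 q [ -21.   30.   66.   -3.   86. -114.]
```

```bash
python3 -m jog '[[[0,0,-1],0,0.5],[[0,0,-2],0,0.5],[[0,0,-3],0,0.5],[[0,0,-2],0,0.5],[[0,0,0],0,0.8]]' 40;python3 -c "
from h import *
st();go(633.5,85,335,173.07);grab('top','top2');grab('side','side2')
a=cv2.imread('pics/side2.png')[250:450,340:570];cv2.imwrite('pics/c2.png',cv2.resize(a,None,fx=3,fy=3,interpolation=2))"
```

```text
time_s: 18.38
ee_pos: [650.8, -252.5, 350.0]
ee_rot: [-178.6, -3.0, -176.8]
force: [1.0, 0.4, 0.7]
gripper_width: 52.9
18.38 [ 650.8 -252.5  350. ] [-178.59   -3.   -176.76] F [1.03 0.43 0.75] w 52.9 q [ -21.   30.   55.   -3.   97. -115.]
tool shift cm [-0.26 33.82  0.66] turn 10.17
```

View pics/c2.png

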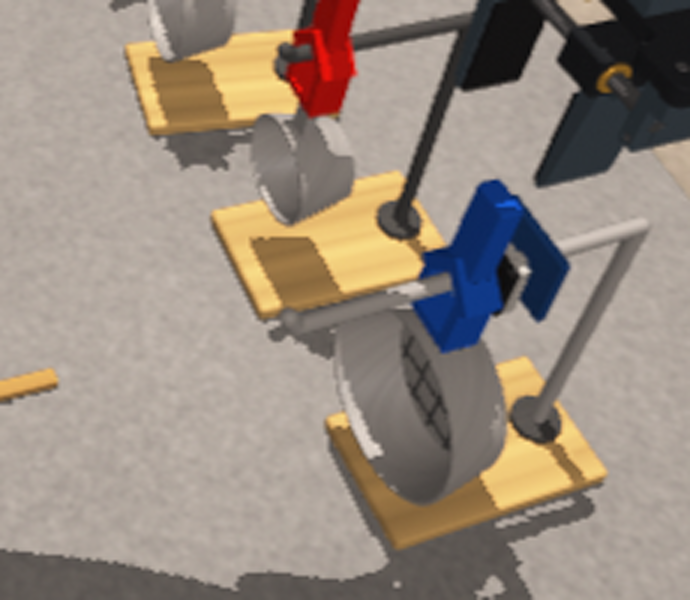

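```bash
python3 -m jog '[[[0,2,0],0,0.8],[[0,3.5,0],2,0.8],[[0,4.5,0],2,0.8],[[0,4.5,0],2,0.8],[[-0.2,4.5,0],2,0.8],[[-0.4,4,0],2,0.8],[[-0.4,3,0],0,0.8],[[-0.4,2,0.3],0,0.8],[[0,0,0],0,0.8]]' 40;python3 -c "
from h import *
st();go(633.5,85,335,173.07)"
```

```text
time_s: 19.6
ee_pos: [666.2, 43.7, 327.0]
ee_rot: [-178.4, -4.0, 173.1]
force: [0.2, -0.5, 0.8]
gripper_width: 73.1
19.6 [666.2  43.7 327. ] [-178.38   -4.01  173.1 ] F [ 0.21 -0.52  0.76] w 73.1 q [  3.  28.  62.  -1.  95. -80.]
tool shift cm [ 3.79  3.7  -0.64] turn 0.03
```

```bash
python3 -m jog '[[[1.2,1.2,0],0,0.8],[[1.4,1.4,0],0,0.8],[[1.0,0.9,0.5],0,0.8],[[0,0,0],0,0.8]]' 40;python3 -c "
from h import *
st();go(633.5,85,264,173.07)"
```

```text
time_s: 20.1
ee_pos: [630.8, 82.9, 323.7]
ee_rot: [-178.3, -4.0, 172.9]
force: [-0.1, 0.2, -0.2]
gripper_width: 73.1
20.1 [630.8  82.9 323.7] [-178.33   -4.05  172.93] F [-0.07  0.22 -0.2 ] w 73.1 q [  7.  24.  68.  -1.  92. -76.]
tool shift cm [-0.66  0.41  5.93] turn -0.14
```

```bash
python3 -m jog '[[[-0.2,0.2,0.8],0,0.8],[[-0.2,0.2,1.2],0,0.8],[[-0.2,0,1.3],0,0.8],[[-0.1,0,1.3],0,0.6],[[0,0,1],0,0.5],[[0,0,0],0,0.4]]' 40;python3 -c "
from h import *
st();go(633.5,85,264,173.07)"
```

```text
time_s: 20.85
ee_pos: [634.5, 83.5, 261.4]
ee_rot: [-178.3, -4.2, 172.8]
force: [-0.6, 0.1, 1.5]
gripper_width: 46.0
20.85 [634.5  83.5 261.4] [-178.25   -4.18  172.82] F [-0.58  0.12  1.47] w 46.0 q [  7.  26.  74.  -1.  85. -76.]
tool shift cm [ 0.14  0.13 -0.25] turn -0.25
```

```bash
python3 -m jog '[[[0.1,0.1,-0.2],0,0.2],[[0,0,0],0,0.2],[[0,0,0],0,0.2],[[0,0,0],0,0.2],[[0,0,0],0,0.2]]' 40
python3 -m jog '[[[0,0,0],0,0.2]]' 40
python3 -m jog '[[[0,0,-0.3],0,0.2],[[0,0,0],0,0.2]]' 40
```

```text
time_s: 21.48
ee_pos: [634.3, 85.8, 264.8]
ee_rot: [-178.4, -4.0, 172.9]
force: [-0.1, 1.0, -0.8]
gripper_width: 23.9
time_s: 21.6
ee_pos: [634.3, 85.8, 264.8]
ee_rot: [-178.4, -4.0, 172.9]
force: [0.1, 1.4, 0.1]
gripper_width: 23.3
time_s: 21.85
ee_pos: [634.3, 85.0, 267.6]
ee_rot: [-178.3, -4.1, 172.8]
force: [-0.5, -0.3, -2.4]
gripper_width: 23.8
```

```bash
python3 -m jog '[[[0,0,-0.5],0,0.2],[[0,0,-0.5],0,0.2],[[0,0,-0.3],0,0.2],[[0,0,0],0,0.2]]' 40
python3 -c "
from h import *
st();go(488,102.7,282)"
```

```text
time_s: 22.35
ee_pos: [635.4, 84.9, 281.6]
ee_rot: [-178.2, -4.1, 172.8]
force: [1.0, 0.8, -1.5]
gripper_width: 23.8
22.35 [635.4  84.9 281.6] [-178.24   -4.08  172.82] F [ 1.    0.8  -1.52] w 23.8 q [  7.  25.  72.  -1.  87. -76.]
tool shift cm [14.81 -0.04  1.02] turn None
```

```bash
python3 -m jog '[[[1,0,0],0,0.2],[[1.5,0,0.1],0,0.2],[[2,0,0.15],0,0.2],[[2.4,0,0.15],0,0.2],[[2.4,0,0.15],0,0.2],[[2.4,0,0.15],0,0.2],[[1.5,0,0.1],0,0.2],[[0.8,0,0],0,0.2],[[0,0,0],0,0.2]]' 40
python3 -c "
from h import *
st();go(486,-263,282,183.5)"
```

```text
time_s: 23.48
ee_pos: [487.0, 102.9, 283.5]
ee_rot: [-178.2, -4.2, 172.8]
force: [0.4, -0.8, -1.9]
gripper_width: 23.8
23.48 [487.  102.9 283.5] [-178.23   -4.22  172.84] F [ 0.44 -0.77 -1.91] w 23.8 q [ 11.  12.  91.  -0.  81. -72.]
tool shift cm [ -4.46 -36.3    0.95] turn -10.66
```

```bash
python3 -m jog '[[[0,-1.5,0],-3,0.2],[[0,-3,0.1],-4,0.2],[[0.1,-4,0.1],-3.5,0.2],[[0.2,-4.5,0.1],0,0.2],[[0.3,-4.5,0.1],0,0.2],[[0.3,-4.5,0.1],0,0.2],[[0.3,-4,0.1],0,0.2],[[0.2,-3,0.1],0,0.2],[[0,-1.5,0],0,0.2],[[0,0,0],0,0.2]]' 40
python3 -c "
from h import *
st();go(490,-262.7,282,183.5)"
```

```text
time_s: 24.72
ee_pos: [491.8, -214.2, 281.5]
ee_rot: [-179.0, -4.1, -176.3]
force: [-0.5, 0.1, -1.2]
gripper_width: 23.5
24.73 [ 491.8 -214.2  281.5] [-179.01   -4.12 -176.28] F [-0.48  0.09 -1.25] w 23.5 q [ -23.   15.   88.   -3.   81. -116.]
tool shift cm [ 0.49 -4.83  0.07] turn 0.22
```

```bash
python3 -m jog '[[[0.2,-1.5,0],0,0.2],[[0.2,-1.8,0],0.2,0.2],[[0,-1.3,0],0,0.2],[[0,-0.2,0],0,0.2],[[0,0,0],0,0.2]]' 40
python3 -c "
from h import *
st();go(518,-261,282,183.5)"
```

```text
time_s: 25.35
ee_pos: [491.5, -263.5, 282.7]
ee_rot: [-179.0, -4.1, -176.3]
force: [-0.8, 0.5, -1.7]
gripper_width: 23.7
25.35 [ 491.5 -263.5  282.7] [-179.05   -4.1  -176.34] F [-0.77  0.45 -1.72] w 23.7 q [ -28.   17.   85.   -3.   81. -121.]
tool shift cm [-2.66  0.08 -0.12] turn 0.16
```

```bash
python3 -m jog '[[[-0.8,0.05,0],0,0.2],[[-1.2,0.02,-0.08],0,0.2],[[-0.6,0,-0.05],0,0.2],[[0,0,0],0,0.2]]' 40
python3 -c "
from h import *
st();go(550,-259,282,183.5)"
```

```text
time_s: 25.85
ee_pos: [520.0, -259.7, 282.1]
ee_rot: [-179.1, -4.1, -176.2]
force: [-0.2, 0.1, -2.5]
gripper_width: 23.5
25.85 [ 520.  -259.7  282.1] [-179.08   -4.07 -176.24] F [-0.17  0.08 -2.46] w 23.5 q [ -26.   19.   82.   -3.   82. -119.]
tool shift cm [-2.99 -0.13 -0.2 ] turn 0.26
```

```bash
python3 -m jog '[[[-0.7,-0.12,-0.06],0.2,0.2],[[-1,0,-0.07],0,0.2],[[-1,0,-0.07],0,0.2],[[-0.4,0,-0.03],0,0.2],[[0,0,0],0,0.2]]' 40
python3 -c "
from h import *
st();go(605,-255.5,282,183.5)"
```

```text
time_s: 26.48
ee_pos: [553.5, -258.8, 282.0]
ee_rot: [-179.1, -4.1, -176.4]
force: [0.2, -0.2, -1.9]
gripper_width: 23.8
26.48 [ 553.5 -258.8  282. ] [-179.07   -4.08 -176.44] F [ 0.19 -0.19 -1.94] w 23.8 q [ -25.   22.   77.   -3.   84. -118.]
tool shift cm [-5.15  0.   -0.37] turn 0.06
```

```bash
python3 -m jog '[[[-0.8,0,0.1],0,0.2],[[-1.2,0,0.3],0,0.2],[[-0.9,0,0.35],0,0.2],[[-0.2,0,0.2],0,0.2],[[0,0,0],0,0.2]]' 40
python3 -c "
from h import *
st();go(612,-255,269,183.5)"
```

```text
time_s: 27.1
ee_pos: [585.6, -256.9, 268.9]
ee_rot: [-179.1, -4.1, -176.4]
force: [1.2, 0.1, -2.5]
gripper_width: 24.0
27.1 [ 585.6 -256.9  268.9] [-179.1    -4.14 -176.45] F [ 1.24  0.07 -2.45] w 24.0 q [ -23.   25.   74.   -3.   84. -117.]
tool shift cm [-2.63  0.02 -0.2 ] turn 0.05
```

```bash
python3 -m jog '[[[-0.7,0,-0.05],0,0.2],[[-0.8,0,-0.06],0,0.2],[[-0.8,0,-0.06],0,0.2],[[0,0,0],0,0.2]]' 40 | grep -E 'pos|force'; for i in 1 2 3 ; do python3 -m jog '[[[-0.2,0,-0.02],0,0.2],[[0,0,0],0,0.2]]' 40 | grep -E 'pos|force'; done
```

```text
ee_pos: [610.3, -255.4, 269.3]
force: [0.1, 0.3, -2.1]
ee_pos: [612.3, -255.3, 269.4]
force: [0.1, 0.5, -1.3]
ee_pos: [614.2, -255.2, 269.6]
force: [0.7, 0.3, -2.1]
ee_pos: [616.3, -255.1, 269.7]
force: [-0.6, 0.1, -3.0]
```

```bash
for i in 1 2 3 4 5 6; do python3 -m jog '[[[-0.15,0,0],0,0.2],[[0,0,0],0,0.2]]' 40 | grep -E 'pos|force'; done
```

```text
ee_pos: [617.8, -255.0, 269.6]
force: [-0.3, -0.2, -2.8]
ee_pos: [619.5, -254.9, 269.5]
force: [-1.4, 0.6, -2.4]
ee_pos: [620.8, -254.9, 269.3]
force: [0.3, 0.0, -1.9]
ee_pos: [621.7, -254.9, 269.2]
force: [-1.1, 0.7, -2.4]
ee_pos: [622.1, -254.9, 269.3]
force: [-1.8, 0.1, -2.5]
ee_pos: [622.4, -254.9, 269.3]
force: [-2.1, 0.7, -1.6]
```

```bash
for i in 1 2 3 4 5 ; do python3 -m jog '[[[-0.2,0,0],0,0.2]]' 40 | grep -E 'pos|rot|force'; done
```

```text
ee_pos: [623.0, -254.9, 269.3]
ee_rot: [-179.1, -4.8, -176.5]
force: [-8.3, -0.1, 1.4]
ee_pos: [623.3, -254.8, 269.2]
ee_rot: [-179.1, -5.1, -176.6]
force: [-8.6, -0.7, 0.7]
ee_pos: [623.4, -254.9, 269.3]
ee_rot: [-179.1, -5.3, -176.6]
force: [-6.8, -1.0, 2.1]
ee_pos: [623.6, -254.9, 269.4]
ee_rot: [-179.2, -5.6, -176.6]
force: [-7.1, 0.5, 1.5]
ee_pos: [623.8, -254.9, 269.4]
ee_rot: [-179.2, -5.8, -176.6]
force: [-7.8, 0.5, 1.6]
```

```bash
for i in 1 2 3 4 ; do python3 -m jog '[[[-0.26,0,0],0,0.2]]' 40 | grep -E 'pos|rot|force'; done
```

```text
ee_pos: [624.1, -254.9, 269.5]
ee_rot: [-179.2, -6.2, -176.7]
force: [-9.1, -0.2, 2.8]
ee_pos: [624.4, -254.9, 269.6]
ee_rot: [-179.2, -6.5, -176.7]
force: [-8.9, -0.8, 2.0]
ee_pos: [624.6, -254.8, 269.6]
ee_rot: [-179.3, -6.8, -176.7]
force: [-8.5, -0.9, 2.1]
ee_pos: [624.9, -254.9, 269.7]
ee_rot: [-179.3, -7.2, -176.8]
force: [-8.9, -0.7, 1.2]
```

```bash
python3 -m jog '[[[0.1,0,0],0,0.2],[[0.05,0,0],0,0.2]]' 40 | grep -E 'pos|force';for i in 1 2 ; do python3 -m jog '[[[0,0,0.2],0,0.2],[[0,0,0.15],0,0.2]]' 40 | grep -E 'pos|force|rot';done
```

```text
ee_pos: [624.3, -254.9, 269.8]
force: [-2.1, 0.5, -1.6]
ee_pos: [624.1, -255.0, 266.5]
ee_rot: [-179.3, -7.0, -176.8]
force: [-2.9, -0.5, 0.4]
ee_pos: [624.0, -255.7, 265.2]
ee_rot: [-179.1, -6.8, -176.8]
force: [-3.6, -0.3, 5.3]
```

```bash
python3 -m jog '[[[0.05,0,-0.1],0,0.2],[[0,0,0],0,0.2]]' 40 | grep -E 'pos|force'; python3 -m jog '[[[0,0,0],0,0.5],[[0,0,0],0,0.5],[[0,0,0],0,0.5],[[0,0,0],0,0.5],[[0,0,-1],0,0.5],[[0,0,-2],0,0.5],[[0,0,-3],0,0.5],[[0,0,-2],0,0.5],[[0,0,0],0,0.8]]' 40;python3 -c "
from h import *
st();go(643,-84,335,180.3);grab('top','top3');grab('side','side3')
a=cv2.imread('pics/side3.png')[270:440,380:560];b=cv2.imread('pics/top3.png')[70:210,420:520]
cv2.imwrite('pics/c3.png',np.hstack([cv2.resize(a,(540,510),interpolation=2),cv2.resize(b,(255,510),interpolation=2)]))"
```

```text
ee_pos: [623.9, -255.6, 265.5]
force: [-2.3, -0.5, 1.9]
time_s: 33.1
ee_pos: [635.7, -253.3, 349.7]
ee_rot: [-179.1, -6.4, -176.7]
force: [1.2, 0.5, -1.0]
gripper_width: 52.9
33.1 [ 635.7 -253.3  349.7] [-179.08   -6.41 -176.75] F [ 1.19  0.49 -0.97] w 52.9 q [ -21.   30.   55.   -4.  101. -115.]
tool shift cm [-1.85 16.88  1.  ] turn 2.95
```

View pics/c3.png

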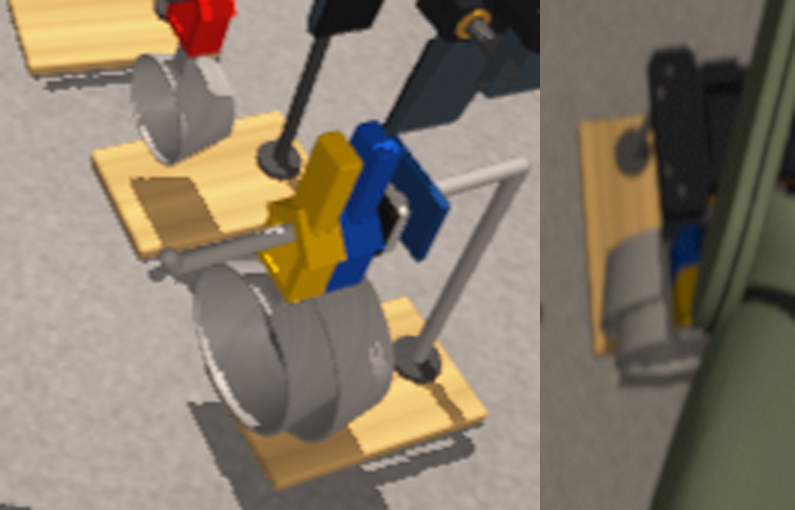

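```bash
python3 -m jog '[[[0,2,0],1,0.8],[[-0.3,3.2,0],2,0.8],[[-0.4,3.5,0.2],0,0.8],[[-0.4,3.2,0.2],0,0.8],[[-0.3,2.5,0.2],0,0.8],[[-0.2,1,0.2],0,0.8],[[0,0,0],0,0.8]]' 40;python3 -c "
from h import *
st();go(643,-84,330,180.3)"
```

```text
time_s: 34.08
ee_pos: [644.0, -95.7, 325.5]
ee_rot: [-179.0, -7.5, -180.0]
force: [-0.5, -0.9, 0.3]
gripper_width: 73.0
34.08 [644.  -95.7 325.5] [-178.99   -7.45 -179.98] F [-0.52 -0.88  0.3 ] w 73.0 q [ -8.  28.  62.  -2.  97. -99.]
tool shift cm [ 0.16  1.16 -0.45] turn -0.28
```

```bash
python3 -m jog '[[[0,0.6,0],0,0.8],[[-0.1,0.5,0.5],0,0.8],[[-0.2,0,1.2],0,0.8],[[-0.2,0,1.3],0,0.7],[[-0.2,0,1.3],0,0.5],[[0,0,0],0,0.4]]' 40;python3 -c "
from h import *
st();go(643,-84,264,180.3)"
```

```text
time_s: 34.83
ee_pos: [644.6, -87.9, 277.2]
ee_rot: [-178.9, -7.6, 179.8]
force: [0.5, -0.1, 0.4]
gripper_width: 46.6
34.83 [644.6 -87.9 277.2] [-178.94   -7.61  179.81] F [ 0.53 -0.09  0.38] w 46.6 q [ -8.  28.  68.  -2.  91. -98.]
tool shift cm [-0.01  0.41  1.33] turn -0.49
```

```bash
python3 -m jog '[[[0,0.4,0.6],0,0.45],[[0,0.2,0.6],-0.4,0.4],[[0,0,0],0,0.4]]' 40;python3 -c "
from h import *
st();go(643,-84,264,180.3)"
```

```text
time_s: 35.2
ee_pos: [643.2, -81.7, 264.9]
ee_rot: [-179.0, -7.6, -179.8]
force: [0.6, -0.2, 0.7]
gripper_width: 36.7
35.2 [643.2 -81.7 264.9] [-179.     -7.56 -179.76] F [ 0.57 -0.2   0.67] w 36.7 q [ -7.  28.  70.  -2.  89. -97.]
tool shift cm [ 0.01 -0.23  0.09] turn -0.06
```

```bash
python3 -m jog '[[[0,-0.15,0],0,0.2],[[0,0,0],0,0.2],[[0,0,0],0,0.2],[[0,0,0],0,0.2]]' 40
python3 -m jog '[[[0,0,-0.3],0,0.2],[[0,0,-0.5],0,0.2],[[0,0,-0.5],0,0.2],[[0,0,-0.3],0,0.2],[[0,0,0],0,0.2]]' 40
python3 -c "
from h import *
st();go(488,-84.5,282,180.3)"
```

```text
time_s: 35.7
ee_pos: [643.4, -83.6, 265.4]
ee_rot: [-179.0, -7.5, -179.8]
force: [-0.3, -0.6, -0.9]
gripper_width: 23.4
time_s: 36.33
ee_pos: [645.7, -83.0, 282.0]
ee_rot: [-179.0, -7.5, -179.8]
force: [-0.4, -0.2, -1.3]
gripper_width: 23.8
36.33 [645.7 -83.  282. ] [-178.99   -7.53 -179.76] F [-0.39 -0.19 -1.34] w 23.8 q [ -7.  28.  68.  -2.  92. -98.]
tool shift cm [15.63 -0.04  2.07] turn -0.06
```

```bash
python3 -m jog '[[[1,0,0.1],0,0.2],[[1.5,0,0.2],0,0.2],[[2,0,0.27],0,0.2],[[2.4,0,0.33],0,0.2],[[2.4,0,0.33],0,0.2],[[2.4,0,0.33],0,0.2],[[1.6,0,0.2],0,0.2],[[1,0,0.13],0,0.2],[[0,0,0],0,0.2]]' 40
python3 -c "
from h import *
st();go(490,-262.7,282.5,183.5)"
```

```text
time_s: 37.45
ee_pos: [490.5, -83.6, 281.7]
ee_rot: [-179.0, -7.8, -179.8]
force: [0.0, 0.1, -1.8]
gripper_width: 23.5
37.45 [490.5 -83.6 281.7] [-179.     -7.76 -179.78] F [ 0.    0.06 -1.81] w 23.5 q [-10.  14.  90.  -2.  84. -99.]
tool shift cm [  0.13 -17.91   0.25] turn -3.28
```

```bash
python3 -m jog '[[[0,-1.5,0],-1.5,0.2],[[0.1,-3,0],-1.7,0.2],[[0.2,-3.5,0],0,0.2],[[0.2,-3.5,0],0,0.2],[[0.2,-3,0],0,0.2],[[0.2,-2,0],0,0.2],[[0,-1,0],0,0.2],[[0,0,0],0,0.2]]' 40
python3 -c "
from h import *
st();go(492,-262.6,282.5,183.5)"
```

```text
time_s: 38.45
ee_pos: [495.6, -263.7, 283.4]
ee_rot: [-179.6, -7.6, -176.3]
force: [0.1, 0.3, -2.2]
gripper_width: 23.8
38.45 [ 495.6 -263.7  283.4] [-179.55   -7.61 -176.26] F [ 0.12  0.3  -2.25] w 23.8 q [ -27.   19.   82.   -4.   86. -120.]
tool shift cm [0.34 0.13 0.14] turn 0.24
```

```bash
python3 -m jog '[[[-0.8,0.05,-0.05],0.2,0.2],[[-1,0,-0.13],0,0.2],[[-0.6,0,-0.08],0,0.2],[[0,0,0],0,0.2]]' 40
python3 -c "
from h import *
st();go(552,-258.9,282.5,183.5)"
```

```text
time_s: 38.95
ee_pos: [522.3, -258.8, 282.9]
ee_rot: [-179.6, -7.6, -176.3]
force: [-0.3, 1.0, -2.4]
gripper_width: 23.7
38.95 [ 522.3 -258.8  282.9] [-179.6    -7.56 -176.28] F [-0.29  1.05 -2.36] w 23.7 q [ -25.   21.   79.   -4.   87. -119.]
tool shift cm [-2.94 -0.21 -0.35] turn 0.22
```

```bash
python3 -m jog '[[[-0.6,-0.18,-0.08],0.2,0.2],[[-1,0,-0.13],0,0.2],[[-1,0,-0.13],0,0.2],[[-0.3,0,-0.03],0,0.2],[[0,0,0],0,0.2]]' 40
python3 -c "
from h import *
st();go(570,-257.9,269.5,183.5)"
```

```text
time_s: 39.58
ee_pos: [553.8, -258.6, 282.6]
ee_rot: [-179.6, -7.6, -176.5]
force: [-0.1, 0.4, -2.5]
gripper_width: 24.0
39.58 [ 553.8 -258.6  282.6] [-179.57   -7.57 -176.48] F [-0.14  0.36 -2.5 ] w 24.0 q [ -24.   24.   75.   -4.   88. -117.]
tool shift cm [-1.78 -0.02  1.08] turn 0.02
```

```bash
python3 -m jog '[[[-0.7,0,0.2],0,0.2],[[-0.7,0,0.4],0,0.2],[[-0.4,0,0.4],0,0.2],[[0,0,0],0,0.2]]' 40| grep -E 'pos|force'; python3 -m jog '[[[-0.8,0,-0.1],0,0.2],[[-0.8,0,-0.1],0,0.2],[[-0.4,0,-0.05],0,0.2],[[0,0,0],0,0.2]]' 40| grep -E 'pos|force'
```

```text
ee_pos: [571.0, -257.6, 269.1]
force: [0.1, 0.4, -2.2]
ee_pos: [592.8, -256.4, 269.1]
force: [0.3, -0.4, -2.5]
```

```bash
for i in 1 2 3 4; do python3 -m jog '[[[-0.15,0,-0.02],0,0.2],[[0,0,0],0,0.2]]' 40 | grep -E 'pos|force'; done
```

```text
ee_pos: [594.3, -256.2, 269.2]
force: [-0.4, 0.2, -3.1]
ee_pos: [595.7, -256.2, 269.4]
force: [0.2, -0.8, -2.1]
ee_pos: [597.2, -256.1, 269.4]
force: [-0.1, -0.2, -2.2]
ee_pos: [598.5, -256.1, 269.4]
force: [-0.3, 0.1, -2.1]
```

```bash
for i in 1 2 3 4; do python3 -m jog '[[[-0.15,0,-0.02],0,0.2],[[0,0,0],0,0.2]]' 40 | grep -E 'pos|force'; done
```

```text
ee_pos: [599.0, -256.1, 269.5]
force: [-0.9, -0.3, -2.7]
ee_pos: [599.3, -256.0, 269.6]
force: [-2.5, 0.0, -0.9]
ee_pos: [599.5, -256.1, 269.7]
force: [-2.4, -0.5, -0.3]
ee_pos: [599.7, -256.0, 269.7]
force: [-2.5, 0.1, -1.1]
```

```bash
for i in 1 2 3 4 5 6 7; do python3 -m jog '[[[-0.24,0,-0.03],0,0.2]]' 40 | grep -E 'pos|rot|force'; done
```

```text
ee_pos: [600.2, -256.0, 269.8]
ee_rot: [-179.6, -8.7, -176.6]
force: [-10.4, 0.3, 2.2]
ee_pos: [600.5, -256.0, 269.8]
ee_rot: [-179.7, -9.0, -176.6]
force: [-9.3, -0.6, 0.8]
ee_pos: [600.7, -256.0, 269.9]
ee_rot: [-179.7, -9.3, -176.7]
force: [-9.1, -1.1, 2.0]
ee_pos: [600.9, -256.0, 270.0]
ee_rot: [-179.7, -9.7, -176.7]
force: [-8.7, 0.6, 1.7]
ee_pos: [601.2, -256.0, 270.1]
ee_rot: [-179.7, -10.0, -176.8]
force: [-8.6, -1.0, 0.7]
ee_pos: [601.4, -256.0, 270.2]
ee_rot: [-179.8, -10.3, -176.8]
force: [-9.0, 0.0, 1.0]
ee_pos: [601.7, -256.0, 270.3]
ee_rot: [-179.8, -10.7, -176.8]
force: [-8.9, -0.1, 1.1]
```

```bash
python3 -m jog '[[[0.1,0,0],0,0.2],[[0.05,0,0],0,0.2]]' 40 | grep -E 'pos|force';for i in 1 2 ; do python3 -m jog '[[[0,0,0.2],0,0.2],[[0,0,0.15],0,0.2]]' 40 | grep -E 'pos|force|rot';done
```

```text
ee_pos: [601.3, -256.0, 270.3]
force: [-1.8, 0.2, -1.6]
ee_pos: [601.1, -256.2, 267.5]
ee_rot: [-179.7, -10.4, -176.8]
force: [-3.3, 0.5, 2.6]
ee_pos: [600.9, -257.0, 266.5]
ee_rot: [-179.6, -10.2, -176.9]
force: [-3.2, -0.9, 4.9]
```

```bash
python3 -m jog '[[[0.05,0,-0.1],0,0.2],[[0,0,0],0,0.2]]' 40 | grep -E 'pos|force'; python3 -m jog '[[[0,0,0],0,0.5],[[0,0,0],0,0.5],[[0,0,0],0,0.5],[[0,0,0],0,0.5],[[0.2,0,-1],0,0.5],[[0.4,0,-2],0,0.5],[[0.6,0,-3],0,0.5],[[0.4,0,-2],0,0.5],[[0,2,-2],0,0.8],[[0,4,0],0,0.8]]' 40;python3 -m jog '[[[0,4,0],0,0.8],[[0,4,0],0,0.8],[[0,3,0],0,0.8],[[0,1,0],0,0.8],[[0,0,0],0,0.8]]' 40; python3 -c "
from h import *
st();grab('top','top4');grab('side','side4')
a=cv2.imread('pics/side4.png')[270:440,380:560];b=cv2.imread('pics/top4.png')[70:210,420:520]
cv2.imwrite('pics/c4.png',np.hstack([cv2.resize(a,(440,510),interpolation=2),cv2.resize(b,(357,510),interpolation=2)]))"
```

```text
ee_pos: [600.9, -256.9, 266.7]
force: [-1.8, -1.0, 0.8]
time_s: 45.7
ee_pos: [601.2, -197.0, 373.8]
ee_rot: [-179.5, -9.7, -177.1]
force: [0.2, 0.2, 0.1]
gripper_width: 62.4
time_s: 46.32
ee_pos: [594.8, -72.3, 377.6]
ee_rot: [-179.4, -9.3, -176.9]
force: [-0.1, -1.3, -1.8]
gripper_width: 73.1
46.33 [594.8 -72.3 377.6] [-179.4    -9.28 -176.94] F [-0.07 -1.26 -1.84] w 73.1 q [  -7.   23.   63.   -2.  103. -100.]
```

View pics/c4.png

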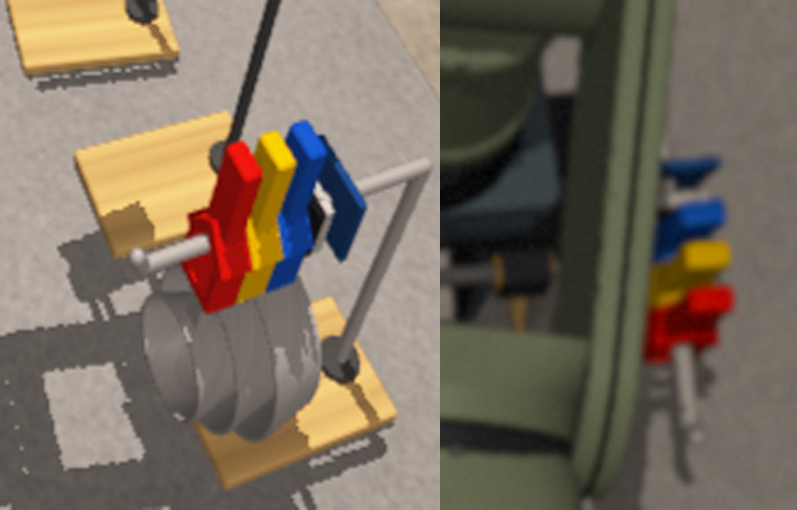

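Run:
```python
from h import *
s=load('side4');d=load('top4');a=np.radians(3.5)
for n,p,q in(('S',(240,152),(717,297)),('M',(275,140),(711,252)),('L',(306,130),(704,212))):
    w=onz(s,(p[0]*180/440+380,p[1]/3+270),280)[:2]-[677.6,-251.2]; v=onz(d,((q[0]-440)/3.57+420,q[1]/3.643+70),280)[:2]-[677.6,-251.2]
    print(n,[(round(float(u@[np.cos(a),np.sin(a)]),1),round(float(u@[-np.sin(a),np.cos(a)]),1)) for u in(w,v)])
```

```text
S [(-75.4, 2.8), (-76.3, -3.1)]
M [(-51.1, 2.8), (-53.2, -2.5)]
L [(-29.5, 2.5), (-32.4, -1.1)]
```

```bash
python3 -c "
import cv2
a=cv2.imread('pics/side4.png')[305:380,450:520];cv2.imwrite('pics/c5.png',cv2.resize(a,None,fx=8,fy=8,interpolation=cv2.INTER_NEAREST))"
```

```text
(no output)
```

View pics/c5.png

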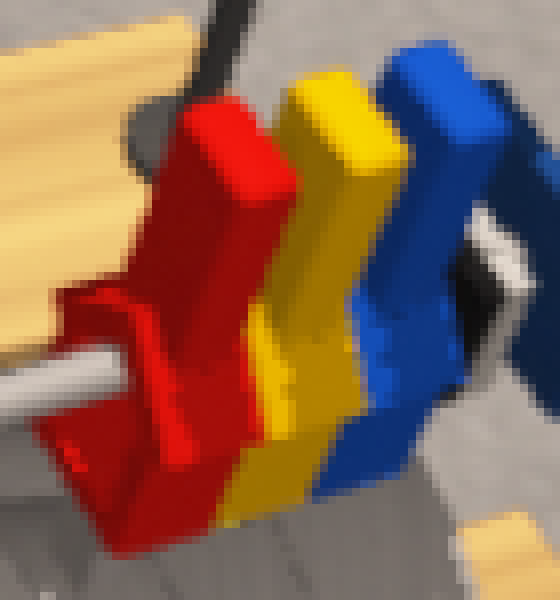

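```bash
python3 -c "
from workcell import job_done,telemetry
print(telemetry.state()['time_s']);print(job_done())"
```

```text
46.425
the job is handed in; nothing more can be done
None
```

All three sieves are hanging on the big hook, nested large, medium, small from the root. I handed the job in at 46.4 s; it reports no verdict.

- **Pressing:** each sieve was pushed back with about 8.5 to 10 N, measured at the wrist, for at least half a second. It was then backed off, lowered onto the prong and released. I never saw more than about 10.4 N along the prong. The pad and hook contact forces are not reported, so I could not check those limits directly.
- **Final picture:** the eyes look flush, each about 100 px thick along its lower edge with no gap showing between them. I saw nothing dropped. The arm kept well clear of the rosette, the modelling tool and the jar, but I did not measure them again at the end.
- **Disagreements:** rough grip-top measurements gave spacings of 21 to 22 mm between large and medium, and 23 to 24 mm between medium and small, where 22 mm is touching. The side and top cameras disagreed by up to 6 mm on how far the grips sit off the hook's axis (about +3 against -1 to -3 mm).
- **Tool tilt:** the gripper gradually tilted to about 10 degrees, mostly while pressing. The sieves hung square once released.

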